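Nip up a telescope lens's retaining ring with a pin spanner

TASK

The retaining ring that holds the telescope lens in its cell is loose. Take the pin spanner from its wooden rest, get both of its pins right down in the ring's two holes before you turn, then turn the ring clockwise until it is fully home and give it a firm nip without forcing it. Lay the spanner gently back in its rest; keep the fingers off the ring, the pins off the glass, and leave the other things alone.

Things in the scene. Friction and masses are not known exactly. Their poses are not given: they have to be found in the camera images.
- cell: Lens cell held fast in a white telescope tube ring flat on a 170 x 170 mm wooden board 18 mm high, fixed to the table. Origin: on the table under the cell's middle; z up along the lens axis. The black barrel, 116 mm across, ends 64.5 mm up. At the start the line through the ring's two holes is within 0.42 rad of this body's x axis: no pose tells where (the thread may start anywhere).
- cell_face (a point): Point on the lens axis level with the face of the grey retaining ring, 66 mm above the table; axes as cell. The ring: 100 mm outside, 72 mm inside, 7 mm thick, 1.5 mm proud of the barrel. Two 6.6 mm through holes lie opposite each other, 43 mm from the axis. With both pins right down the spanner's origin is here (within 1 mm), its z axis upright.
- glass_top (a point): Top of the glass dome inside the ring, on the lens axis, 3 mm below the ring's face; axes as cell. Do not press on the glass.
- ring (a joint): Turn of the retaining ring, rad: 0 = just home against the lens, negative = loose by that angle (0.58 to 0.85 at the start); grows as it turns clockwise seen from above. The thread drags with about 0.25 N m all the way; at 0 the resistance climbs steeply within a few hundredths of a radian. A firm nip is 0.6 to 1.3 N m about the lens axis, kept for half a second.
- spanner: Pin spanner: flat steel bar 112 x 22 mm, long along x, underside at z = 0; two round-nosed pins 5 mm thick stand 6 mm down from it at x = +43 and -43 mm. Above each pin a grey carrier with a screw head, to 22 mm up. Weight 0.2 to 0.35 kg. A half turn about z makes no difference. Origin: middle of the bar's underside.
- grip (a point): Middle of the spanner's black ribbed grip blade, 38 mm above the spanner's origin, axes as the spanner: 44 mm long in x, 18 mm thick in y (pinch it across y), from 8 to 54 mm above the bar's underside.
- pin_a (a point): Tip of the spanner's pin at x = +43 mm, 6 mm below the bar's underside; axes as the spanner. The holes can be felt for: pins slid round on the ring's face under a few newtons drop in when both meet holes (below about 8 N in all the ring is not carried along). In a nip each pin should bear with 7 to 15 N, both alike; under 5 N is too loose, over 20 N on one pin, pressing or turning, is forced.
- rest: Fixed wooden rest for the spanner, 130 x 50 mm (long along x), 18 mm high, with a slot 12 mm wide and 10 mm deep along the middle of its top. The spanner's bar lies flat over the slot, pins hanging in it: spanner origin 18 mm above this origin, bar along x, either way round. Origin: on the table under the middle.
- cap: Bystander: black push-on lens cap lying flat, 124 mm across, 21 mm high. Origin at the middle of its underside.
- blower: Bystander: rubber dust blower standing on its base, 62 mm thick, 98 mm high with the nozzle. Origin at the middle of its underside.
- eyepiece: Bystander: telescope eyepiece standing on its chromed barrel, 42 mm thick, 74 mm high. Origin at the middle of its underside.
There are look-alikes about, which are no part of the job. What is shaped like the spanner but pink is not meant. There is more than one size of the rest; the one meant has the size given above.

How it is judged (in metres and radians):
On the way, in this order (a step that is already met when the one before it is completed fails the run):
1. both pins are right down in the ring's holes before the ring has been turned (horizontal distance between spanner and cell_face below 0.0025 m and z of spanner in the frame of cell_face below 0.0018 m and angle between spanner's own z axis and vertical below 0.05 rad and value of joint ring below -0.5 rad), for 0.1 s.
2. the ring is home and nipped up: both pins bear on it with 5 N or more (value of joint ring above -0.02 rad and z of spanner in the frame of cell_face below 0.003 m and contact force between each of spanner_c0, spanner_c1 and ring above 5 N), for 0.2 s.
At the end, for the whole second after the job is handed in: The ring is home (joint within 0.04 rad of 0, nipped with at least 5 N on each pin on the way) and the spanner lies still and flat in its rest: origin 16.5 to 19.5 mm above the rest's origin, within 18 mm along and 6 mm across the slot, tilted less than 0.05 rad (value of joint ring above -0.04 rad and z of spanner in the frame of rest between 0.0165 and 0.0195 m and x of spanner in the frame of rest between -0.018 and 0.018 m and y of spanner in the frame of rest between -0.006 and 0.006 m and angle between spanner's own z axis and vertical below 0.05 rad and linear speed of spanner below 0.02 m/s); the robot touches nothing.
It fails at once if a pin is forced: more than 20 N between it and the ring (contact force between any of spanner_c0, spanner_c1 and ring above 20 N).
It fails at once if the glass is pressed by the spanner (over 2 N), or the fingers touch the ring or the glass (over 1 N) (contact force between spanner and cell_c0 above 2 N or contact force between the fingers and ring above 1 N or contact force between the fingers and cell_c0 above 1 N).
It fails at once if the spanner is dropped onto its rest (over 0.45 m/s within 12 mm above it) (linear speed of spanner above 0.45 m/s and z of spanner in the frame of rest below 0.03 m and horizontal distance between spanner and rest below 0.04 m).
It fails at once if a bystander is shifted by more than 30 mm (distance of any of cap, blower, eyepiece from where it was at the start of the episode above 0.03 m).
It also fails if it takes over 72 s, if anything falls off the work surface, if the arm or the gripper's body presses on something with over 40 N, if the wrist force passes 120 N, or if a joint passes its speed limit or range.

ROBOT

A 7-joint arm with a two-finger parallel gripper is mounted at the origin on the work surface. World frame = base frame: x ahead of the robot, y to its left, z up, the work surface at z = 0. Lengths are in m, angles in degrees, forces in N, time in s.
With the tool pointing down it reaches from about 0.425 to 0.95 m from the base axis. Payload 16.7 kg.
Tool frame: the origin (TCP) lies between the finger pads; the fingertips stand 22 mm ahead of it and the grasp point (between the pads) lies 3 mm ahead of it; z points along the fingers, y is the direction in which the jaws open and shut (so a half turn about z gives the same grasp; the last joint's range is limited). The gripper opens to 94 mm and grips with 3 to 60 N. Pads are 16 mm wide; open, the fingers measure 119 mm over their backs; the gripper's body (75 mm by 177 mm) begins 78 mm behind the grasp point.
Start: joints at [-83.967, 24.414, 4.234, 92.017, -1.954, 63.644, -3.845], TCP at [0.17, 0.653, 0.227] pointing down, gripper open.
Joint ranges: [-163.25, 163.25], [-28.42, 122.38], [-70.27, 78.77], [12.13, 141.07], [-58.53, 238.53], [9.26, 117.41], [-156.51, 156.51]. Speed limits (degrees/s): [108.29, 108.29, 136.94, 136.94, 172.46, 172.46, 172.46].

INTERFACE

Orientations are given as a 3x3 rotation matrix whose columns are the frame's x, y, z axes.
In Python, from plant import env gives the robot as it stands.
- The arm moves only by the tool apply_moves, never from a script. Its argument "increments" is one flat list of numbers, 5 for each row, row after row: the shift along the world's x, y, z in m, then the turn about the world's z in rad, then the finger opening in m, from 0 to 0.094. A call has 1 to 20 rows; each row shifts and turns the commanded pose from where the row before left it; what a row does not reach is not made up. A row lasts 1/8 s, in which the tool goes at most 62.5 mm and 10.7 degrees, less where a joint would pass 70% of its speed; a pose out of reach is approached as far as the arm can. A call is refused whole if a number of a shift passes 0.0625 or a number of a turn 0.188, either way. A call with a gripper value outside its range is refused whole. The fingers move at their own pace and stop on an object; "grip_force" is the grip in N (left out, the last holds). Time passes only in rows, so rows that do not move let the fingers close. It gives the time, the measured TCP pose, the force and the opening at its end, in the units of the state.
- env.get_obs(): the state, without advancing time (a new reading comes with each control period).
- env.camera(name): name is "scene" or "top" or "wrist"; returns the picture (480x640x3 uint8, blue, green, red); there is no depth.
- env.get_calibration(name): a dict with "fx", "fy", "cx", "cy" (pixels), "T" (4x4, takes a point from camera to world coordinates). Camera axes: x right, y down, z forward; pixel columns grow to the right and rows downward; lengths in m; the calibration is good to about 2 mm. The wrist camera is an equidistant fisheye: a pixel r from the principal point sees the ray r / f radians off the axis. A picture is of the moment at which its call begins: read the wrist's pose just before it. get_calibration takes no time and is no camera call; for the wrist camera it gives the pose at the moment of the call.
- env.job_done(): hands the job in, once; it reports no verdict.
The state is a dict: "time": time; "joint_pos": joint angles; "qd": joint speeds; "effort": joint torques, N m; "eef_pos": TCP position; "orientation": TCP orientation; "force": force on the tool from outside, world axes, zero at the start; "ft_torque": the same for the moment, N m; "opening": opening from 0.0 (shut) to 1.0 (fully open).
Only numpy, scipy, OpenCV 4.12 (cv2) and the standard library are available. Lean on these libraries where they do the work, as an engineer would, in place of code of your own. Each camera call takes 0.05 s, during which the arm holds its last target.

## Working session

There is one attempt and no reset: what is moved stays moved. The work goes in short steps, Python scripts to look and compute and a tool call to move; the robot and the scene stay as the last step left them, time stands still between calls to the robot, and variables do not carry over. Pictures are saved under pics/ and viewed, and the job is handed in when it is done.

Besides the shell and the picture viewer there is one more tool, called after "Emit:" as name(argument=value, ...), one argument or row to a line, values as JSON. apply_moves: Moves the arm, as the interface text tells. Its arguments: {"type":"object","properties":{"increments":{"type":"array","items":{"type":"number"}},"grip_force":{"type":"number"}},"required":["increments"]}

```bash
ls; mkdir -p pics
python3 - <<'E'
from plant import env
import cv2,numpy as np
o=env.get_obs();print({k:np.round(v,3).tolist() for k,v in o.items()})
for n in("scene","top","wrist"):
    c=env.get_calibration(n);print(n,c['fx'],c['fy'],c['cx'],c['cy'],np.round(c['T'],4).tolist())
    cv2.imwrite(f"pics/{n}0.png",env.camera(n))
E
```

```text
pics
{'time': 0.0, 'joint_pos': [-83.966, 24.451, 4.234, 92.051, -1.953, 63.643, -3.845], 'qd': [-0.087, -0.009, -0.046, 0.082, -0.055, -0.072, 0.006], 'effort': [-0.001, -93.581, 3.665, -45.422, -0.049, 0.02, 0.0], 'eef_pos': [0.17, 0.653, 0.227], 'orientation': [[-0.968, 0.252, -0.0], [0.252, 0.968, -0.001], [-0.0, -0.001, -1.0]], 'force': [0.802, 0.209, -0.281], 'ft_torque': [0.03, -0.068, -0.017], 'opening': 1.001}
scene 567.196454819209 567.196454819209 333.0049033270512 232.89265253998371 [[0.4962, 0.6733, -0.5481, 1.1157], [0.8681, -0.3945, 0.3013, -0.2981], [-0.0133, -0.6253, -0.7803, 0.8527], [0.0, 0.0, 0.0, 1.0]]
top 559.8839292279658 559.8839292279658 316.59653970099936 236.61930754951516 [[-0.015, -0.9882, 0.1525, 0.4026], [-0.9999, 0.0141, -0.0069, 0.0316], [0.0047, -0.1526, -0.9883, 1.1803], [0.0, 0.0, 0.0, 1.0]]
wrist 371.64829954431775 371.64829954431775 320.1047425114005 239.43858206638834 [[0.2532, 0.9273, 0.2757, 0.0887], [0.9674, -0.2425, -0.0728, 0.6737], [-0.0007, 0.2852, -0.9585, 0.3834], [0.0, 0.0, 0.0, 1.0]]
```

View pics/top0.png

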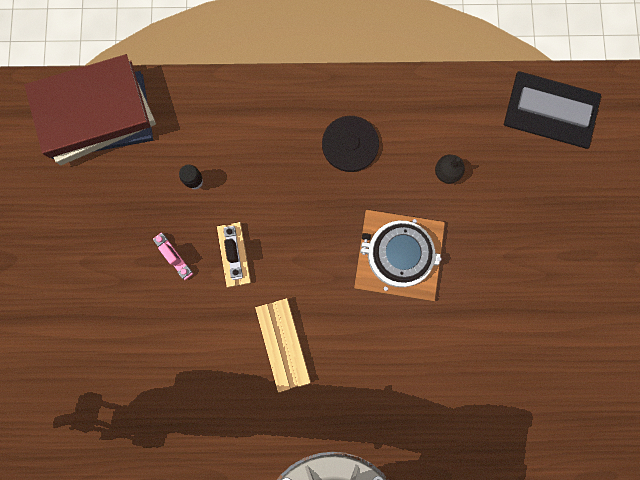

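View pics/scene0.png

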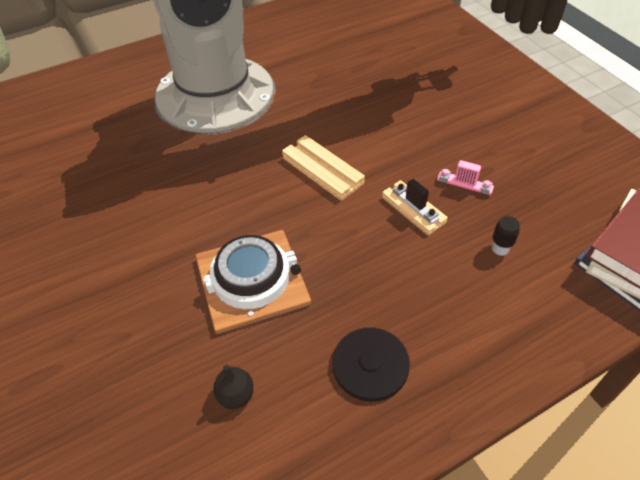

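View pics/wrist0.png

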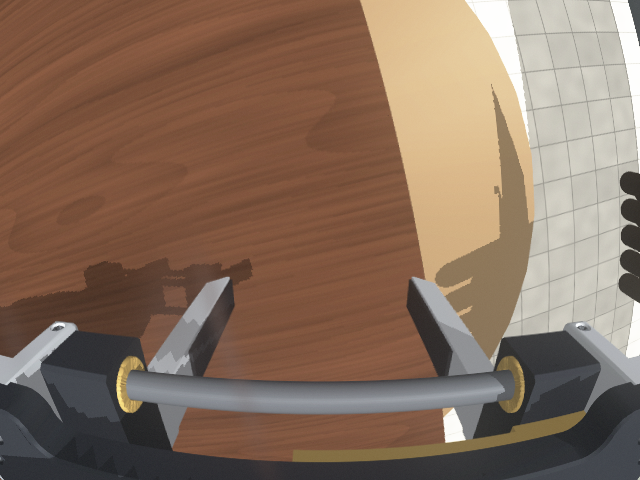

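Candidates (top view): the grey/black spanner at (233,253) and the pink one at (173,256), which is not meant. Rests: the one under the grey spanner at (235,254), and an empty one at (283,345) that looks longer. I choose the grey spanner, and will check the rest sizes by measurement.

```bash
cat > h.py <<'E'
import numpy as np,cv2
def ray(c,u,v,fish=False):
    x=(np.asarray(u,float)-c['cx'])/c['fx'];y=(np.asarray(v,float)-c['cy'])/c['fy']
    if fish:
        r=np.hypot(x,y);s=np.where(r>1e-9,np.sin(r)/np.maximum(r,1e-9),1);d=np.stack([x*s,y*s,np.cos(r)],-1)
    else: d=np.stack([x,y,np.ones_like(x)],-1)
    return c['T'][:3,3],d@c['T'][:3,:3].T
def onz(c,u,v,z,fish=False):
    o,d=ray(c,u,v,fish); t=(z-o[2])/d[...,2]; return o+t[...,None]*d
def cross(rs):
    A=np.zeros((3,3));b=np.zeros(3)
    for o,d in rs:
        d=d/np.linalg.norm(d);P=np.eye(3)-np.outer(d,d);A+=P;b+=P@o
    x=np.linalg.solve(A,b);return x,[np.linalg.norm((np.eye(3)-np.outer(d,d)/(d@d))@(x-o)) for o,d in rs]
E
python3 - <<'E'
from plant import env
from h import *
im=cv2.imread('pics/top0.png');c=env.get_calibration('top')
hsv=cv2.cvtColor(im,cv2.COLOR_BGR2HSV)
m=cv2.inRange(hsv,(12,60,150),(32,255,255));m[:200]=0
n,l,s,ce=cv2.connectedComponentsWithStats(m)
big=[i for i in range(1,n) if s[i,4]>80];print(s[big],ce[big])
for x0,x1,y0,y1 in((200,262,210,295),(245,325,290,400)):
    mm=np.zeros_like(m);mm[y0:y1,x0:x1]=m[y0:y1,x0:x1]
    p=cv2.findNonZero(mm);q=p[:,0,:]
    w=onz(c,q[:,0],q[:,1],0.018)[:,:2]*1000
    r=cv2.minAreaRect(w.astype(np.float32));print(r)
cv2.imwrite('pics/crop1.png',np.hstack([cv2.resize(im[205:300,140:270],None,fx=4,fy=4)[:, :],])[:600,:800])
cv2.imwrite('pics/crop2.png',cv2.resize(im[195:310,340:460],None,fx=5,fy=5))
E
```

```text
[[ 362  210   83   37  917]
 [ 217  222   33   65  825]
 [ 354  252   85   49 1392]
 [ 255  298   55   94 2911]] [[397.69792803 222.27480916]
 [233.37454545 255.76969697]
 [392.17385057 282.61350575]
 [282.18309859 344.69529371]]
((548.017822265625, 198.78961181640625), (130.63070678710938, 50.31344985961914), 9.928807258605957)
((360.7066345214844, 97.29248809814453), (177.29421997070312, 68.44047546386719), 15.168017387390137)
```

View pics/crop1.png

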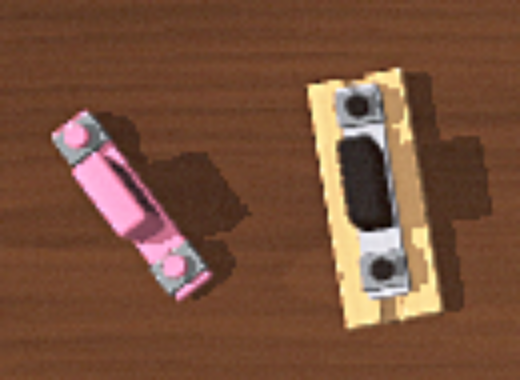

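View pics/crop2.png

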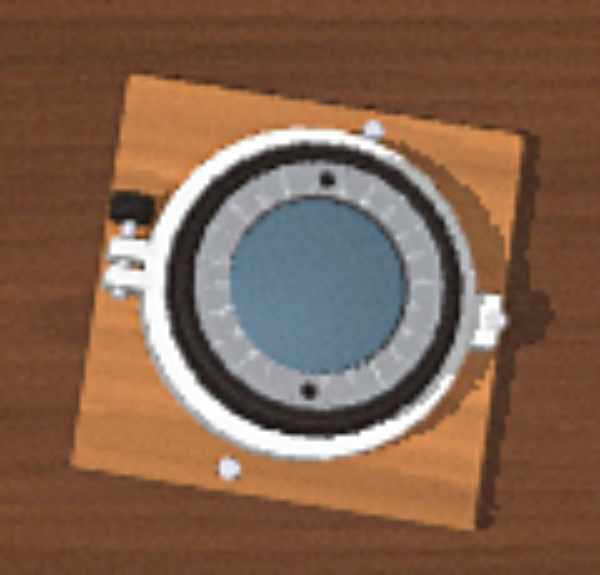

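The grey spanner is at crop1 (370,185), lying in a rest measured at 130.6 × 50.3 mm, so that is the right rest. The other measures 177 × 68 mm and is not meant. In crop2 the ring's holes show at (327,179) and (309,391). Next I'll measure them and the board.

Run:
```python
from plant import env
from h import *
c=env.get_calibration('top')
def P(u,v,z): return onz(c,u,v,z)*1000
a=P(140+357/4,205+105/4,.041);b=P(140+383/4,205+266/4,.041)
print('screws',a,b,(a+b)/2,np.linalg.norm(a-b),np.degrees(np.arctan2(*(a-b)[1::-1])))
a=P(340+327.5/5,195+179/5,.065);b=P(340+309/5,195+391/5,.065)
print('holes',a,b,(a+b)/2,np.linalg.norm(a-b),np.degrees(np.arctan2(*(a-b)[1::-1])))
im=cv2.imread('pics/top0.png')
# glass
hsv=cv2.cvtColor(im,cv2.COLOR_BGR2HSV)
m=cv2.inRange(hsv,(90,60,50),(115,255,255));m[:200]=0;m[300:]=0;m[:,:360]=0
k=max(cv2.findContours(m,0,1)[0],key=cv2.contourArea)
w=P(k[:,0,0],k[:,0,1],.066)[:,:2].astype(np.float32);print('glass',cv2.fitEllipse(w))
# white ring
cs=np.array([[133,74],[523,133],[477,528],[72,465]])/5+[340,195]
w=P(cs[:,0],cs[:,1],.018)[:,:2];print(w.mean(0),np.diff(w,axis=0,append=w[:1]))
sc=cv2.imread('pics/scene0.png')
cv2.imwrite('pics/sc1.png',cv2.resize(sc[160:240,375:455],None,fx=6,fy=6));cv2.imwrite('pics/sc2.png',cv2.resize(sc[225:335,190:315],None,fx=5,fy=5))
```

```text
screws [592.13983693 203.39076455  41.        ] [508.81071874 189.42728311  41.        ] [550.47527783 196.40902383  41.        ] 84.4909507164179 9.512687278018847
holes [ 583.99650351 -156.00643666   65.        ] [ 498.33369226 -145.24378252   65.        ] [ 541.16509789 -150.62510959   65.        ] 86.33627253424102 -7.161104521420981
glass ((541.4246215820312, -148.94378662109375), (67.70988464355469, 68.38421630859375), 143.51226806640625)
[ 541.44098422 -150.95556767] [[ -27.70944064 -164.02803235]
 [-165.47433811   27.30972505]
 [  28.43361281  166.73555115]
 [ 164.75016594  -30.01724384]]
```

View pics/sc2.png

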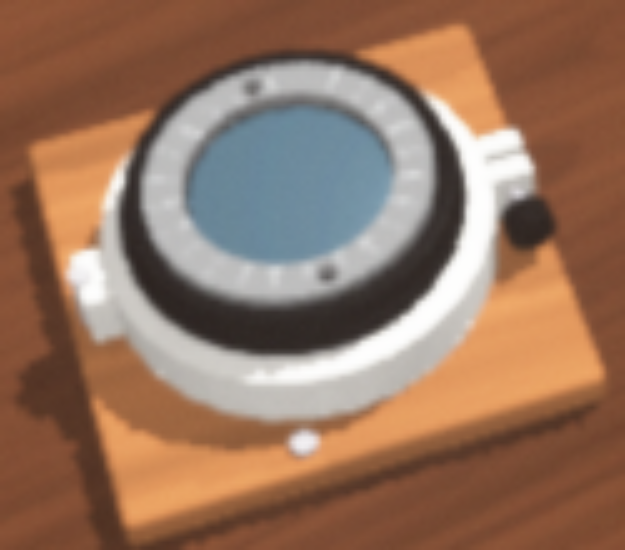

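Screws are 84.5 mm apart (86 expected), holes 86.3 mm apart, glass 68 mm across, board about 167 mm: all consistent. The cell middle is about (541,−150.5), with the hole line at −7.2°. Now moving over the spanner.

Emit:
apply_moves(
  increments=[0.0316,-0.038,0,0.0353,0.07,0.0316,-0.038,0,0.0353,0.07,0.0316,-0.038,0,0.0353,0.07,0.0316,-0.038,0,0.0353,0.07,0.0316,-0.038,0,0.0353,0.07,0.0316,-0.038,0,0.0353,0.07,0.0316,-0.038,0,0.0353,0.07,0.0316,-0.038,0,0.0353,0.07,0.0316,-0.038,0,0.0353,0.07,0.0316,-0.038,0,0.0353,0.07,0.0316,-0.038,0,0.0353,0.07,0.0316,-0.038,0,0.0353,0.07,0,0,0,0,0.07,0,0,0,0,0.07],
)

```text
time: 1.9
eef_pos: [0.549, 0.1975, 0.2272]
orientation: [[-0.986, -0.168, -0.001], [-0.168, 0.986, -0.0], [0.001, 0.0, -1.0]]
force: [0.2, 1.4, -0.8]
opening: 0.744
```

Run:
```python
from plant import env
from h import *
o=env.get_obs();R=o['orientation'];print(o['time'],o['eef_pos'],R,o['force'],o['joint_pos'])
print(env.get_calibration('wrist'))
cv2.imwrite('pics/w1.png',env.camera('wrist'))
```

```text
1.9 [0.54896506 0.19746483 0.2271981 ] [[-9.85845715e-01 -1.67653796e-01 -6.55954818e-04]
 [-1.67653808e-01  9.85845931e-01 -3.68153083e-05]
 [ 6.52842614e-04  7.36791092e-05 -9.99999784e-01]] [ 0.23280849  1.41367631 -0.81175057] [-38.89150679  16.15097295  15.58300899 104.76368385  -4.97647755
  59.77916751  78.26832702]
{'fx': 371.64829954431775, 'fy': 371.64829954431775, 'cx': 320.1047425114005, 'cy': 239.43858206638834, 'T': array([[-1.66556953e-01,  9.45265092e-01,  2.80593457e-01,
         4.66189659e-01],
       [ 9.86031836e-01,  1.59667186e-01,  4.74089484e-02,
         1.83363024e-01],
       [ 1.24562097e-05,  2.84570372e-01, -9.58655154e-01,
         3.83841706e-01],
       [ 0.00000000e+00,  0.00000000e+00,  0.00000000e+00,
         1.00000000e+00]])}
```

View pics/w1.png

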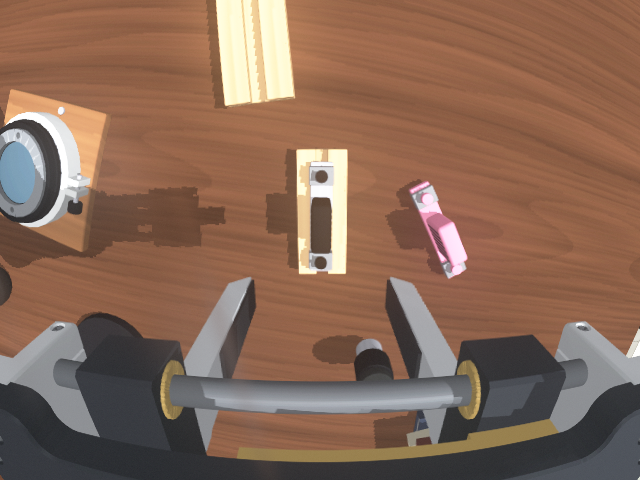

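The wrist view shows the spanner in its rest, with screw heads at (321,177) and (320,262) and the blade at (320,225). I'll refine the numbers.

Run:
```python
from plant import env
from h import *
c=env.get_calibration('wrist');im=cv2.imread('pics/w1.png')
hsv=cv2.cvtColor(im,cv2.COLOR_BGR2HSV);g=hsv[...,2]
def dark(x0,y0,x1,y1,t=90):
    m=np.zeros(g.shape,np.uint8);m[y0:y1,x0:x1]=(g[y0:y1,x0:x1]<t)*255
    M=cv2.moments(m,True);return M['m10']/M['m00'],M['m01']/M['m00'],M['m00']
a=dark(313,169,329,185);b=dark(312,254,329,271);print(a,b)
A=onz(c,a[0],a[1],.04,True)*1000;B=onz(c,b[0],b[1],.04,True)*1000
print(A,B,(A+B)/2,np.linalg.norm(A-B),np.degrees(np.arctan2(*(B-A)[1::-1])))
m=cv2.inRange(hsv,(12,60,150),(32,255,255))
mm=np.zeros_like(m);mm[140:280,290:352]=m[140:280,290:352]
q=cv2.findNonZero(mm)[:,0];w=onz(c,q[:,0],q[:,1],.018,True)[:,:2]*1000
print(cv2.minAreaRect(w.astype(np.float32)))
cv2.imwrite('pics/w1c.png',cv2.resize(im[140:285,280:360],None,fx=4,fy=4,interpolation=2))
```

```text
Traceback (most recent call last):
ZeroDivisionError: float division by zero
```

Run:
```python
from plant import env
from h import *
c=env.get_calibration('wrist');im=cv2.imread('pics/w1.png')
hsv=cv2.cvtColor(im,cv2.COLOR_BGR2HSV);g=hsv[...,2]
print(g[177,310:332],g[262,310:332])
def dark(x0,y0,x1,y1,t=130):
    m=np.zeros(g.shape,np.uint8);m[y0:y1,x0:x1]=(g[y0:y1,x0:x1]<t)*255
    M=cv2.moments(m,True);return M['m10']/M['m00'],M['m01']/M['m00'],M['m00']
a=dark(313,169,329,185);b=dark(312,254,329,271);print(a,b)
A=onz(c,a[0],a[1],.04,True)*1000;B=onz(c,b[0],b[1],.04,True)*1000
print(A,B,(A+B)/2,np.linalg.norm(A-B),np.degrees(np.arctan2(*(B-A)[1::-1])))
m=cv2.inRange(hsv,(12,60,150),(32,255,255))
mm=np.zeros_like(m);mm[140:280,290:352]=m[140:280,290:352]
q=cv2.findNonZero(mm)[:,0];w=onz(c,q[:,0],q[:,1],.018,True)[:,:2]*1000
print(cv2.minAreaRect(w.astype(np.float32)))
cv2.imwrite('pics/w1c.png',cv2.resize(im[140:285,280:360],None,fx=4,fy=4,interpolation=2))
```

```text
[215 158 159 159 157 117 100  98 100 100 100 100 100 100 100 101 100 121
 207 221 222 223] [171 152 152 152 120  91  87  85  89  88  89  87  89  92  91  92 127 206
 218 218 218 222]
(320.92436974789916, 176.2436974789916, 119.0) (320.0081300813008, 262.4308943089431, 123.0)
[506.19474171 191.50040364  40.        ] [589.89013179 204.86943924  40.        ] [548.04243675 198.18492144  40.        ] 84.75641234353897 9.075440184462224
((544.52294921875, 199.23614501953125), (145.1388397216797, 61.43688201904297), 9.627336502075195)
```

View pics/w1c.png

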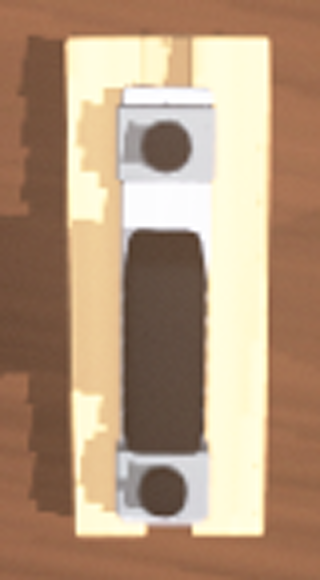

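Emit:
apply_moves(
  increments=[0,0,-0.025,0,0.07,0,0,-0.03,0,0.06,0,0,-0.03,0,0.06,0,0,-0.03,0,0.06,0,0,-0.02,0,0.06,0,0,-0.015,0,0.05,0,0,-0.01,0,0.05,0,0,-0.0082,0,0.045,0,0,0,0,0.045],
)

```text
time: 3.08
eef_pos: [0.5492, 0.1972, 0.0591]
orientation: [[-0.986, -0.168, -0.0], [-0.168, 0.986, -0.0], [0.0, -0.0, -1.0]]
force: [-0.2, 0.5, 0.7]
opening: 0.482
```

Emit:
apply_moves(
  increments=[0,0,0,0,0.03,0,0,0,0,0.024,0,0,0,0,0.02,0,0,0,0,0.016,0,0,0,0,0.01,0,0,0,0,0.0,0,0,0,0,0.0],
  grip_force=40,
)

```text
time: 3.95
eef_pos: [0.5495, 0.1974, 0.0595]
orientation: [[-0.986, -0.168, 0.0], [-0.168, 0.986, 0.0], [-0.0, 0.0, -1.0]]
force: [-1.0, 1.7, 5.0]
opening: 0.192
```

Run:
```python
from plant import env
from h import *
o=env.get_obs();R=o['orientation'];print(o['time'],o['eef_pos'],R,o['force'],o['ft_torque'],o['opening'])
cv2.imwrite('pics/w2.png',env.camera('wrist'))
```

```text
3.95 [0.54948107 0.19738598 0.0595216 ] [[-9.85788667e-01 -1.67989928e-01  2.95308039e-04]
 [-1.67989841e-01  9.85788681e-01  2.99626229e-04]
 [-3.41445511e-04  2.45759391e-04 -9.99999912e-01]] [-1.00308967  1.71671552  4.95175837] [ 0.19145849  0.28248464 -0.0493846 ] 0.19216283756239264
```

View pics/w2.png

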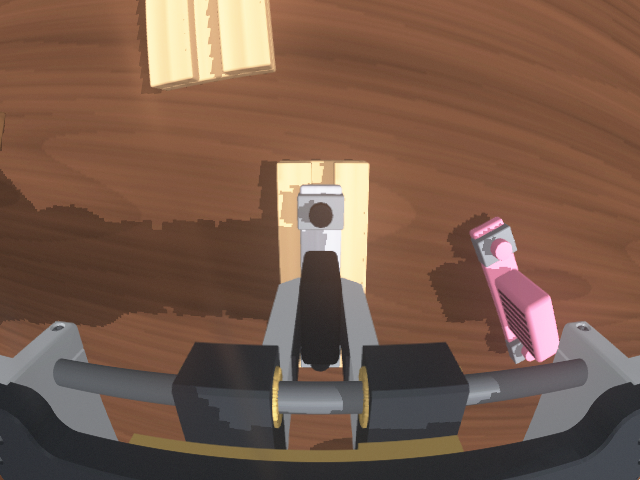

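Opening is 18.06 mm, so the blade is gripped. The near screw is at (321,215) in the wrist view, so I can get the offset along the bar from it.

```bash
cat >> h.py <<'E'
def dark(g,x0,y0,x1,y1,t=130):
    m=np.zeros(g.shape,np.uint8);m[y0:y1,x0:x1]=(g[y0:y1,x0:x1]<t)*255
    M=cv2.moments(m,True);return M['m10']/M['m00'],M['m01']/M['m00'],M['m00']
E
python3 - <<'E'
from plant import env
from h import *
c=env.get_calibration('wrist');im=cv2.imread('pics/w2.png');o=env.get_obs();R=o['orientation']
g=cv2.cvtColor(im,cv2.COLOR_BGR2HSV)[...,2]
print(g[215,300:342],g[198:232,321])
a=dark(g,305,200,337,229,120);print(a)
for z in(.038,.04,.041):
  A=onz(c,a[0],a[1],z,True);print(z,R.T@(A-o['eef_pos'])*1000)
# same for top: screws (bar mid) in first wrist frame
cv2.imwrite('pics/w2c.png',cv2.resize(im[150:260,270:380],None,fx=5,fy=5,interpolation=2))
E
```

```text
[143 140 140 140 141 141 141 143 128  87  89  92  91  89  94  93  92  92
  94  95  94  94  96  95  94  95  96  96  94  98  97 100 119 164 199 200
 199 199 199 198 198 199] [199 201 201 200 114  91  91  95  93  94  95  95  95  96  94  93  94  94
  94  93  92  91  91  91  93  91  91  91  90 100 193 166 183 189]
(320.1595744680851, 214.70425531914893, 470.0)
0.038 [43.75376503 -0.0769686  21.49979748]
0.04 [44.20659248 -0.07655002 19.49966084]
0.041 [44.4330062  -0.07634073 18.49959251]
```

View pics/w2c.png

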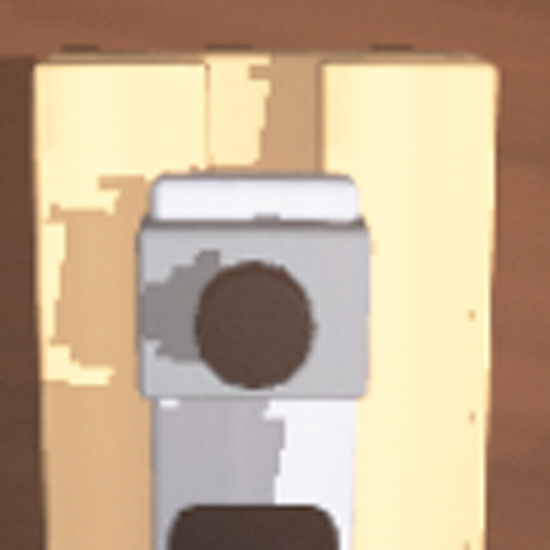

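Emit:
apply_moves(
  increments=[0,0,0.003,0,0.0,0,0,0.01,0,0.0,0,0,0.02,0,0.0,0,0,0.03,0,0.0,0,0,0.03,0,0.0,0,0,0.03,0,0.0,0,0,0.02,0,0.0,-0.001,-0.02,0,-0.0369,0,-0.001,-0.035,0,-0.0369,0,-0.001,-0.04,0,-0.0369,0,-0.001,-0.04,0,-0.0369,0,-0.001,-0.04,0,-0.0369,0,-0.001,-0.04,0,-0.0369,0,-0.001,-0.025,0,-0.0369,0,0,-0.015,0,-0.0369,0,0,0,0,0,0,0,0,0,0,0],
)

```text
time: 6.12
eef_pos: [0.5424, -0.0565, 0.2021]
orientation: [[-0.992, 0.124, -0.0], [0.124, 0.992, 0.0], [0.0, 0.0, -1.0]]
force: [-0.4, -0.2, -3.2]
opening: 0.192
```

Run:
```python
from plant import env
from h import *
import pickle
o=env.get_obs();R=o['orientation'];print(o['time'],o['eef_pos'],R,o['force'],o['ft_torque'],o['opening'],o['joint_pos'])
c=env.get_calibration('wrist');pickle.dump((o,c),open('w3.pkl','wb'))
cv2.imwrite('pics/w3.png',env.camera('wrist'))
```

```text
6.125 [ 0.54244614 -0.05654439  0.20205566] [[-9.92259727e-01  1.24179313e-01 -3.64655013e-04]
 [ 1.24179222e-01  9.92259771e-01  2.60547540e-04]
 [ 3.94187114e-04  2.13248255e-04 -9.99999900e-01]] [-0.36815062 -0.1822667  -3.23249961] [ 0.03187718 -0.04382984 -0.03894903] 0.1922088969361958 [-22.07522681  14.56744673  25.20062773 111.42534676  -7.47538547
  55.59249293  89.52113234]
```

View pics/w3.png

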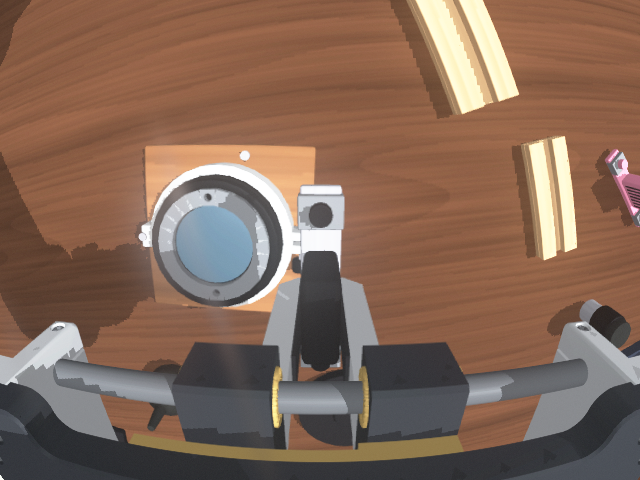

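The ring is in view, with its holes at (208,197) and (216,293); the spanner is held with its screw at (321,215).

Run:
```python
from h import *
import pickle
o,c=pickle.load(open('w3.pkl','rb'));im=cv2.imread('pics/w3.png');R=o['orientation'];p=o['eef_pos']
g=cv2.cvtColor(im,cv2.COLOR_BGR2HSV)[...,2]
print(g[192:203,203:214]);print(g[288:299,211:222])
a=dark(g,203,193,214,202,95);b=dark(g,211,289,221,298,80);print(a,b)
A=onz(c,a[0],a[1],.065,True);B=onz(c,b[0],b[1],.065,True);M=(A+B)/2
print(A,B,M,np.linalg.norm(A-B),np.degrees(np.arctan2(*(B-A)[1::-1])))
s=dark(g,305,200,337,229,120);zs=p[2]-.0593+.0403;S=onz(c,s[0],s[1],zs,True);print(s,R.T@(S-p))
hsv=cv2.cvtColor(im,cv2.COLOR_BGR2HSV)
m=cv2.inRange(hsv,(90,60,50),(115,255,255));m[:190]=0;m[300:]=0;m[:,:160]=0;m[:,265:]=0
k=max(cv2.findContours(m,0,1)[0],key=cv2.contourArea)
w=onz(c,k[:,0,0],k[:,0,1],.063,True)[:,:2].astype(np.float32)*1000;print('glass',cv2.fitEllipse(w))
cv2.imwrite('pics/w3c.png',cv2.resize(im[150:310,135:300],None,fx=3.6,fy=3.6,interpolation=2))
```

```text
[[217 218 214 214 213 212 216 217 218 219 218]
 [217 212 196 182 154 162 198 212 218 218 217]
 [214 192 143 106  78  80 111 172 213 218 217]
 [206 171 136 112  79  77  77 116 183 217 218]
 [199 159 137 104  78  76  76  89 155 207 217]
 [201 160 151 128  81  79  76  77 140 200 219]
 [206 172 155 140  99  78  76  76 145 203 217]
 [215 186 141 155 133  98  79  97 168 211 217]
 [218 207 179 161 146 130 132 166 202 217 218]
 [218 215 209 194 178 171 182 205 216 219 218]
 [218 217 217 213 209 209 213 216 218 216 217]]
[[145 145 144 145 146 146 146 145 146 146 146]
 [144 144 143 133 119 122 131 143 145 145 146]
 [143 143 133 118  99  97 104 124 142 146 146]
 [143 135 123 113  97  89  86  97 128 144 145]
 [141 132 116 115 109  95  92  86 107 143 145]
 [143 134 121 120 120 111 109 104 112 138 145]
 [141 137 125 120 120 122 119 119 125 138 145]
 [141 141 134 127 122 123 121 124 134 142 145]
 [141 142 143 137 133 131 130 135 144 144 145]
 [141 142 140 142 142 140 136 143 143 143 145]
 [142 142 141 140 141 142 132 144 143 144 143]]Traceback (most recent call last):
  File "<stdin>", line 6, in <module>
  File "h.py", line 17, in dark
    M=cv2.moments(m,True);return M['m10']/M['m00'],M['m01']/M['m00'],M['m00']
                                 ~~~~~~~~^~~~~~~~~
ZeroDivisionError: float division by zero
```

```bash
cat > m3.py <<'E'
from h import *
import pickle
o,c=pickle.load(open('w3.pkl','rb'));im=cv2.imread('pics/w3.png');R=o['orientation'];p=o['eef_pos']
g=cv2.cvtColor(im,cv2.COLOR_BGR2HSV)[...,2]
a=dark(g,203,192,214,203,185);b=dark(g,211,288,222,299,135);print(a,b)
A=onz(c,a[0],a[1],.066,True);B=onz(c,b[0],b[1],.066,True);M=(A+B)/2
print(A,B,M,np.linalg.norm(A-B),np.degrees(np.arctan2(*(B-A)[1::-1])))
s=dark(g,305,200,337,229,120);zs=p[2]-.0593+.0403;S=onz(c,s[0],s[1],zs,True);print(s,R.T@(S-p))
hsv=cv2.cvtColor(im,cv2.COLOR_BGR2HSV)
m=cv2.inRange(hsv,(90,60,50),(115,255,255));m[:190]=0;m[300:]=0;m[:,:160]=0;m[:,265:]=0
k=max(cv2.findContours(m,0,1)[0],key=cv2.contourArea)
w=onz(c,k[:,0,0],k[:,0,1],.063,True)[:,:2].astype(np.float32)*1000;print('glass',cv2.fitEllipse(w))
cv2.imwrite('pics/w3c.png',cv2.resize(im[150:310,135:300],None,fx=3.6,fy=3.6,interpolation=2))
E
python3 m3.py
```

```text
(207.56140350877192, 196.96491228070175, 57.0) (215.76470588235293, 292.5882352941176, 51.0)
[ 0.49760221 -0.14452317  0.066     ] [ 0.58262845 -0.15545157  0.066     ] [ 0.54011533 -0.14998737  0.066     ] 0.08572567533303002 -7.324055660396061
(320.0550847457627, 214.86228813559322, 472.0) [ 0.04418606 -0.00038288  0.01901734]
glass ((541.2703247070312, -145.7519073486328), (60.54753112792969, 68.7615966796875), 64.52180480957031)
```

View pics/w3c.png

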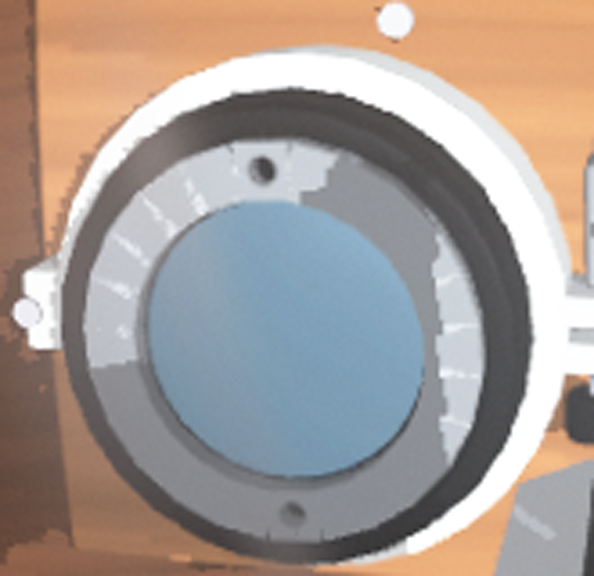

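Holes are 85.7 mm apart (86 expected), middle at (540.1,−150.0), line at −7.3°. The top view gave (541.2,−150.6), so the two agree within calibration. Moving over the ring, pins about 8 mm above its face.

Emit:
apply_moves(
  increments=[0,-0.013,0,0,0,-0.0005,-0.025,0,0,0,-0.0006,-0.03,0,-0.003,0,0,-0.02,0,0,0,0,-0.0053,0,0,0,0,0,-0.02,0,0,0,0,-0.025,0,0,0,0,-0.02,0,0,0,0,-0.01,0,0,0,0,-0.005,0,0,0,0,0,0,0,0,0,0,0,0],
)

```text
time: 7.68
eef_pos: [0.5416, -0.1512, 0.1228]
orientation: [[-0.992, 0.129, 0.001], [0.129, 0.992, -0.0], [-0.001, 0.0, -1.0]]
force: [0.5, -0.2, -3.0]
opening: 0.188
```

Run:
```python
from plant import env
from h import *
import pickle
o=env.get_obs();R=o['orientation'];print(o['time'],o['eef_pos'],R,o['force'],o['ft_torque'],o['joint_pos'])
c=env.get_calibration('wrist');pickle.dump((o,c),open('w4.pkl','wb'))
im=env.camera('wrist');cv2.imwrite('pics/w4.png',im)
cv2.imwrite('pics/w4c.png',cv2.resize(im[150:330,220:420],None,fx=3.3,fy=3.3,interpolation=2))
im=env.camera('scene');cv2.imwrite('pics/s4c.png',cv2.resize(im[170:320,180:330],None,fx=4,fy=4,interpolation=2))
```

```text
7.675 [ 0.54159328 -0.15118444  0.12284616] [[-9.91633492e-01  1.29082475e-01  8.55573478e-04]
 [ 1.29082452e-01  9.91633861e-01 -8.29599331e-05]
 [-8.59124305e-04  2.81736739e-05 -9.99999631e-01]] [ 0.50109349 -0.22411875 -2.95940201] [-0.01406766  0.01926193 -0.01051589] [-11.53769596  22.37794197  25.58664196 113.33501073 -13.00319755
  46.9862214  103.87243624]
```

View pics/w4c.png

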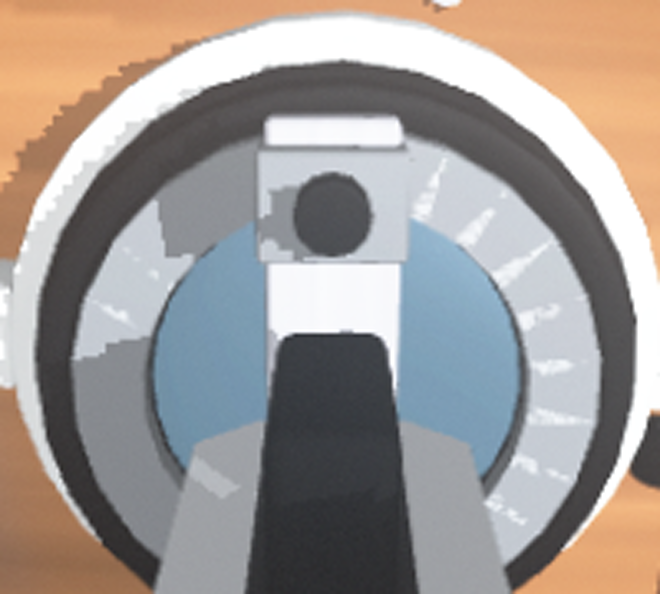

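View pics/s4c.png

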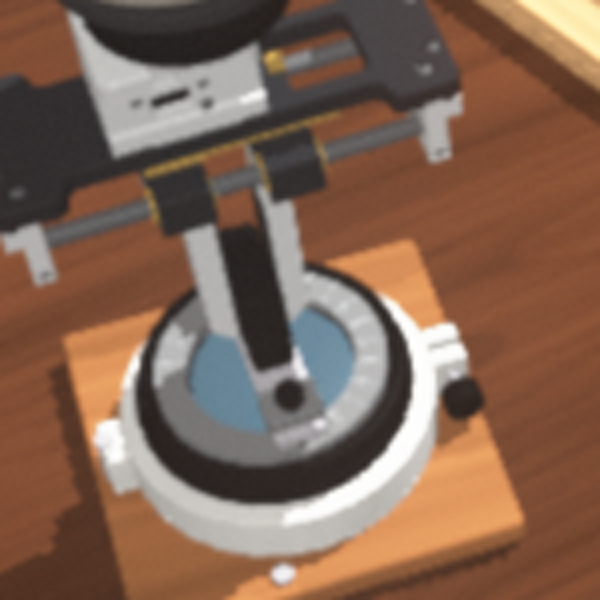

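The spanner hovers over the ring, but TCP y is 1.4 mm off. I'll correct that and recheck.

Emit:
apply_moves(
  increments=[0,0.0012,0,0,0,0,0,-0.001,0,0,0,0,0,0,0],
)

```text
time: 8.15
eef_pos: [0.5412, -0.1499, 0.1212]
orientation: [[-0.992, 0.129, -0.0], [0.129, 0.992, -0.0], [0.0, -0.0, -1.0]]
force: [-0.6, 0.6, -2.7]
opening: 0.189
```

Run:
```python
from plant import env
from h import *
for i in range(3):
  c=env.get_calibration('wrist');im=env.camera('wrist');o=env.get_obs();R=o['orientation'];p=o['eef_pos'];print(o['time'],p,o['force'],o['qd'].round(2),np.degrees(np.arctan2(-R[1,0],-R[0,0])))
cv2.imwrite('pics/w5.png',im)
g=cv2.cvtColor(im,cv2.COLOR_BGR2HSV)[...,2]
s=dark(g,305,200,337,229,120);S=onz(c,s[0],s[1],p[2]-.0195,True);print(s,R.T@(S-p))
```

```text
8.2 [ 0.54119657 -0.14994642  0.12121583] [ 0.29558753 -0.79970263 -3.58001627] [ 0.03  0.01  0.04 -0.03 -0.12  0.02 -0.01] -7.417014741407142
8.25 [ 0.54121064 -0.14996535  0.1212375 ] [ 0.50123858 -0.09834512 -2.51317384] [-0.09  0.05  0.02  0.02 -0.13  0.04 -0.  ] -7.4174455939569715
8.3 [ 0.54121479 -0.14994568  0.12123052] [-0.01928814 -0.02639454 -3.56926661] [ 0.   -0.05 -0.01 -0.1  -0.04 -0.06 -0.  ] -7.417683948266232
(320.089552238806, 214.74200426439234, 469.0) [ 0.04413117 -0.00034031  0.01950513]
```

Emit:
apply_moves(
  increments=[0,0,-0.003,0,0,0,0,-0.003,0,0,0,0,-0.001,0,0,0,0,-0.0005,0,0,0,0,0,0,0],
)

```text
time: 8.93
eef_pos: [0.5413, -0.15, 0.1138]
orientation: [[-0.992, 0.129, -0.0], [0.129, 0.992, -0.0], [0.0, -0.0, -1.0]]
force: [-0.2, 0.4, -2.7]
opening: 0.189
```

Emit:
apply_moves(
  increments=[0,0,-0.0005,0,0,0,0,-0.0005,0,0,0,0,0,0,0],
)

```text
time: 9.3
eef_pos: [0.5412, -0.1499, 0.1128]
orientation: [[-0.992, 0.129, -0.0], [0.129, 0.992, -0.0], [0.0, -0.0, -1.0]]
force: [-0.1, 0.0, -3.1]
opening: 0.188
```

No contact force yet, so the pins may be entering. I'll carry on in small steps.

Emit:
apply_moves(
  increments=[0,0,-0.0005,0,0,0,0,-0.0005,0,0,0,0,0,0,0],
)

```text
time: 9.68
eef_pos: [0.5412, -0.1499, 0.1117]
orientation: [[-0.992, 0.129, -0.0], [0.129, 0.992, -0.0], [0.0, -0.0, -1.0]]
force: [-1.0, 0.9, -3.9]
opening: 0.19
```

Emit:
apply_moves(
  increments=[0,0,-0.0005,0,0,0,0,-0.0005,0,0,0,0,0,0,0],
)

```text
time: 10.05
eef_pos: [0.5412, -0.15, 0.1107]
orientation: [[-0.992, 0.129, -0.0], [0.129, 0.992, -0.0], [0.0, -0.0, -1.0]]
force: [-0.5, -0.3, -2.6]
opening: 0.186
```

Emit:
apply_moves(
  increments=[0,0,-0.0008,0,0,0,0,-0.0007,0,0,0,0,0,0,0],
)

```text
time: 10.42
eef_pos: [0.5412, -0.1499, 0.1092]
orientation: [[-0.992, 0.129, -0.0], [0.129, 0.992, -0.0], [0.0, -0.0, -1.0]]
force: [0.0, -0.5, -3.2]
opening: 0.188
```

Emit:
apply_moves(
  increments=[0,0,-0.0005,0,0,0,0,-0.0005,0,0,0,0,0,0,0],
)

```text
time: 10.8
eef_pos: [0.5412, -0.1499, 0.1082]
orientation: [[-0.992, 0.129, -0.0], [0.129, 0.992, -0.0], [0.0, -0.0, -1.0]]
force: [-0.4, 0.6, -2.0]
opening: 0.19
```

Emit:
apply_moves(
  increments=[0,0,-0.0004,0,0,0,0,0,0,0],
)

```text
time: 11.05
eef_pos: [0.5412, -0.1499, 0.1078]
orientation: [[-0.992, 0.129, -0.0], [0.129, 0.992, -0.0], [0.0, -0.0, -1.0]]
force: [1.0, 0.1, -3.4]
opening: 0.193
```

Emit:
apply_moves(
  increments=[0,0,-0.0004,0,0,0,0,0,0,0],
)

```text
time: 11.3
eef_pos: [0.5412, -0.15, 0.1075]
orientation: [[-0.992, 0.129, 0.0], [0.129, 0.992, -0.0], [-0.0, -0.0, -1.0]]
force: [-1.7, -0.4, -2.4]
opening: 0.192
```

Emit:
apply_moves(
  increments=[0,0,-0.0003,0,0,0,0,0,0,0],
)

```text
time: 11.55
eef_pos: [0.5413, -0.1499, 0.1075]
orientation: [[-0.992, 0.129, 0.0], [0.129, 0.992, 0.0], [-0.0, 0.0, -1.0]]
force: [-3.0, 0.5, 5.5]
opening: 0.189
```

Seated: TCP z stopped at 0.1075, as predicted for bar on ring. I'll ease the press, grip firmly, then start turning slowly while watching the moment.

Emit:
apply_moves(
  increments=[0,0,0.0003,0,0,0,0,0,0,0,0,0,0,0,0],
  grip_force=60,
)

```text
time: 11.92
eef_pos: [0.5413, -0.1499, 0.1075]
orientation: [[-0.992, 0.129, 0.0], [0.129, 0.992, -0.0], [-0.0, -0.0, -1.0]]
force: [-1.8, 0.1, 2.3]
opening: 0.187
```

```bash
cat > st.py <<'E'
from plant import env
import numpy as np
o=env.get_obs();R=o['orientation']
print(o['time'],(o['eef_pos']*1000).round(2),'yaw',np.degrees(np.arctan2(-R[1,0],-R[0,0])).round(2),'F',o['force'].round(1),'M',o['ft_torque'].round(3),o['opening'].round(3),'q',o['joint_pos'].round(0)[[0,6]])
E
python3 st.py
```

```text
Traceback (most recent call last):
  File "st.py", line 4, in <module>
    print(o['time'],(o['eef_pos']*1000).round(2),'yaw',np.degrees(np.arctan2(-R[1,0],-R[0,0])).round(2),'F',o['force'].round(1),'M',o['ft_torque'].round(3),o['opening'].round(3),'q',o['joint_pos'].round(0)[[0,6]])
                                                                                                                                                            ^^^^^^^^^^^^^^^^^^
AttributeError: 'float' object has no attribute 'round'
```

Emit:
apply_moves(
  increments=[0,0,0,-0.01,0,0,0,0,-0.01,0,0,0,0,-0.02,0,0,0,0,-0.02,0,0,0,0,0,0],
)

```text
time: 12.55
eef_pos: [0.5413, -0.1501, 0.1075]
orientation: [[-0.982, 0.189, 0.0], [0.189, 0.982, -0.0], [-0.0, -0.0, -1.0]]
force: [-1.3, -3.0, 1.4]
opening: 0.19
```

```bash
python3 st.py
```

```text
Traceback (most recent call last):
  File "st.py", line 4, in <module>
    print(o['time'],(o['eef_pos']*1000).round(2),'yaw',np.degrees(np.arctan2(-R[1,0],-R[0,0])).round(2),'F',o['force'].round(1),'M',o['ft_torque'].round(3),o['opening'].round(3),'q',o['joint_pos'].round(0)[[0,6]])
                                                                                                                                                            ^^^^^^^^^^^^^^^^^^
AttributeError: 'float' object has no attribute 'round'
```

```bash
sed -i "s/o\['opening'\].round(3)/round(float(o['opening']),3)/" st.py; python3 st.py
```

```text
12.55 [ 541.28 -150.07  107.49] yaw -10.89 F [-1.3 -3.   1.4] M [-0.681  0.217  0.069] 0.19 q [-12. 101.]
```

Emit:
apply_moves(
  increments=[0,-0.0001,0,-0.015,0,0,-0.0001,0,-0.015,0,0,0,0,-0.015,0,0,0,0,-0.015,0,0,0,0,0,0],
)

```text
time: 13.18
eef_pos: [0.5413, -0.1501, 0.1075]
orientation: [[-0.969, 0.247, -0.0], [0.247, 0.969, -0.0], [-0.0, -0.0, -1.0]]
force: [-1.6, -1.1, 1.9]
opening: 0.189
```

```bash
python3 st.py
```

```text
13.175 [ 541.27 -150.09  107.48] yaw -14.31 F [-1.6 -1.1  1.9] M [-0.494  0.234  0.142] 0.189 q [-12.  99.]
```

Emit:
apply_moves(
  increments=[0,-0.0001,0,-0.02,0,0,0,0,-0.02,0,-0.0001,-0.0001,0,-0.02,0,0,0,0,-0.02,0,0,-0.0001,0,-0.02,0,0,0,0,0,0],
)

```text
time: 13.92
eef_pos: [0.5412, -0.1502, 0.1075]
orientation: [[-0.939, 0.343, 0.0], [0.343, 0.939, 0.0], [0.0, 0.0, -1.0]]
force: [0.9, 0.6, 2.1]
opening: 0.19
```

```bash
python3 st.py
python3 - <<'E'
from plant import env
import cv2
im=env.camera('wrist');cv2.imwrite('pics/w6c.png',cv2.resize(im[150:330,220:420],None,fx=3.3,fy=3.3,interpolation=2))
E
```

```text
13.925 [ 541.23 -150.23  107.48] yaw -20.04 F [0.9 0.6 2.1] M [ 0.376 -0.087  0.101] 0.19 q [-14.  94.]
```

View pics/w6c.png

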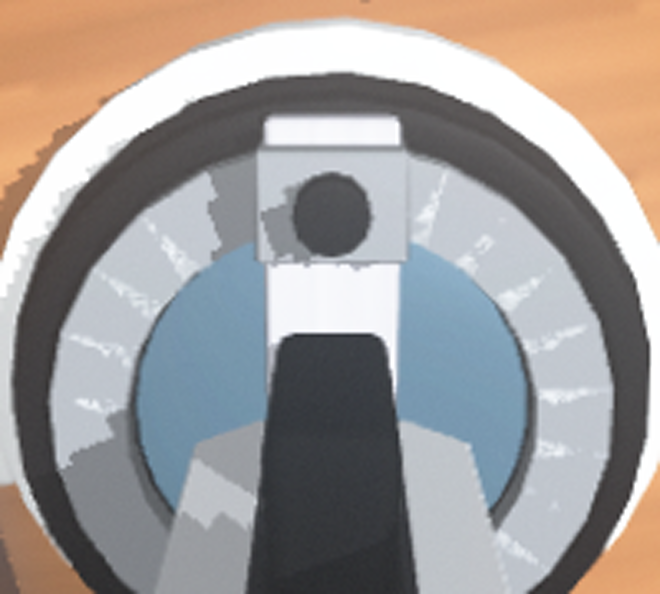

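The ring's marks turn along with the spanner, and it sits square in the fingers. I'll continue.

Emit:
apply_moves(
  increments=[0,-0.0001,0,-0.025,0,0,0,0,-0.025,0,0,0,0,-0.025,0,-0.0001,-0.0001,0,-0.025,0,0,0,0,-0.025,0,0,0,0,-0.025,0,0,-0.0001,0,-0.025,0,-0.0001,0,0,-0.025,0,0,0,0,0,0],
)

```text
time: 15.1
eef_pos: [0.5412, -0.1503, 0.1075]
orientation: [[-0.852, 0.523, 0.0], [0.523, 0.852, 0.0], [-0.0, 0.0, -1.0]]
force: [2.3, 5.0, 1.8]
opening: 0.19
```

```bash
python3 st.py
```

```text
15.1 [ 541.2  -150.34  107.51] yaw -31.54 F [2.3 5.  1.8] M [ 1.311 -0.496  0.156] 0.19 q [-16.  84.]
```

Emit:
apply_moves(
  increments=[0,0,0,-0.02,0,0,-0.0001,0,-0.02,0,0,0,0,-0.02,0,-0.0001,0,0,-0.02,0,0,0,0,-0.02,0,0,0,0,0,0],
)

```text
time: 15.85
eef_pos: [0.5412, -0.1504, 0.1075]
orientation: [[-0.796, 0.605, 0.0], [0.605, 0.796, 0.0], [-0.0, 0.0, -1.0]]
force: [2.5, 5.3, 1.2]
opening: 0.19
```

```bash
python3 st.py
```

```text
15.85 [ 541.19 -150.37  107.49] yaw -37.26 F [2.5 5.3 1.2] M [ 1.431 -0.645  0.141] 0.19 q [-17.  79.]
```

Lateral force shows I over-shifted. I'll ease back and go on in finer steps.

Emit:
apply_moves(
  increments=[0.0001,0.0002,0,0,0,0.0001,0.0002,0,-0.01,0,0,0,0,-0.01,0,0,0,0,-0.01,0,0,0,0,0,0],
)

```text
time: 16.48
eef_pos: [0.5412, -0.1503, 0.1075]
orientation: [[-0.777, 0.629, 0.0], [0.629, 0.777, 0.0], [-0.0, 0.0, -1.0]]
force: [2.3, 5.5, 1.6]
opening: 0.189
```

```bash
python3 st.py
```

```text
16.475 [ 541.17 -150.34  107.48] yaw -38.97 F [2.3 5.5 1.6] M [ 1.104 -0.665  0.235] 0.189 q [-17.  78.]
```

Emit:
apply_moves(
  increments=[0,0,0,-0.01,0,0,0,0,-0.01,0,0,0,0,-0.01,0,0,0,0,0,0],
)

```text
time: 16.98
eef_pos: [0.5412, -0.1503, 0.1075]
orientation: [[-0.758, 0.652, 0.0], [0.652, 0.758, 0.0], [-0.0, 0.0, -1.0]]
force: [2.1, 4.1, 0.9]
opening: 0.189
```

```bash
python3 st.py
```

```text
16.975 [ 541.19 -150.31  107.49] yaw -40.69 F [2.1 4.1 0.9] M [ 1.188 -0.646  0.151] 0.189 q [-17.  76.]
```

The lateral force runs along the bar's normal, so the far pin is bearing alone. I'll shift along +normal.

Emit:
apply_moves(
  increments=[0.0002,0.0002,0,0,0,0.0001,0.0002,0,-0.01,0,0,0,0,-0.01,0,0,0,0,0,0],
)

```text
time: 17.48
eef_pos: [0.5413, -0.1502, 0.1075]
orientation: [[-0.745, 0.667, -0.0], [0.667, 0.745, -0.0], [-0.0, -0.0, -1.0]]
force: [-0.8, 1.5, 3.0]
opening: 0.191
```

```bash
python3 st.py
```

```text
17.475 [ 541.26 -150.24  107.49] yaw -41.82 F [-0.8  1.5  3. ] M [ 0.366 -0.084  0.17 ] 0.191 q [-18.  75.]
```

Emit:
apply_moves(
  increments=[0,0,0,-0.01,0,0,0,0,-0.01,0,0,0,0,0,0],
)

```text
time: 17.85
eef_pos: [0.5412, -0.1502, 0.1075]
orientation: [[-0.732, 0.682, -0.0], [0.682, 0.732, -0.0], [-0.0, -0.0, -1.0]]
force: [-0.4, -0.5, 4.2]
opening: 0.187
```

```bash
python3 st.py
```

```text
17.85 [ 541.25 -150.22  107.47] yaw -42.97 F [-0.4 -0.5  4.2] M [0.012 0.146 0.165] 0.187 q [-18.  74.]
```

Balanced now. Stepping on towards home.

Emit:
apply_moves(
  increments=[0,0,0.0002,-0.01,0,0,0,0,-0.01,0,0,0,0,-0.01,0,0,0,0,0,0],
)

```text
time: 18.35
eef_pos: [0.5412, -0.1501, 0.1075]
orientation: [[-0.711, 0.703, -0.0], [0.703, 0.711, -0.0], [0.0, -0.0, -1.0]]
force: [1.1, -0.9, -4.2]
opening: 0.193
```

```bash
python3 st.py
```

```text
18.35 [ 541.25 -150.07  107.53] yaw -44.67 F [ 1.1 -0.9 -4.2] M [-0.237 -0.231  0.216] 0.193 q [-18.  73.]
```

Emit:
apply_moves(
  increments=[0,0,0,-0.01,0,0,0,0,-0.01,0,0,0,0,-0.01,0,0,0,0,0,0],
)

```text
time: 18.85
eef_pos: [0.5412, -0.1501, 0.1076]
orientation: [[-0.69, 0.724, -0.0], [0.724, 0.69, -0.0], [0.0, -0.0, -1.0]]
force: [-0.6, -1.1, -4.7]
opening: 0.191
```

```bash
python3 st.py
```

```text
18.85 [ 541.22 -150.05  107.59] yaw -46.4 F [-0.6 -1.1 -4.7] M [-0.288 -0.052  0.203] 0.191 q [-19.  71.]
```

Emit:
apply_moves(
  increments=[0,0,0,-0.01,0,0,0,0,-0.01,0,0,0,0,-0.01,0,0,0,0,0,0],
)

```text
time: 19.35
eef_pos: [0.5413, -0.15, 0.1076]
orientation: [[-0.668, 0.744, -0.0], [0.744, 0.668, -0.0], [0.0, -0.0, -1.0]]
force: [-0.2, -0.3, -5.8]
opening: 0.189
```

```bash
python3 st.py
```

```text
19.35 [ 541.28 -150.    107.64] yaw -48.11 F [-0.2 -0.3 -5.8] M [-0.404  0.082  0.241] 0.189 q [-19.  70.]
```

Emit:
apply_moves(
  increments=[0,0,0,-0.01,0,0,0,0,-0.01,0,0,0,0,0,0],
)

```text
time: 19.73
eef_pos: [0.5412, -0.1501, 0.1076]
orientation: [[-0.653, 0.758, -0.0], [0.758, 0.653, -0.0], [0.0, -0.0, -1.0]]
force: [-0.5, -0.8, -5.2]
opening: 0.189
```

```bash
python3 st.py
```

```text
19.725 [ 541.24 -150.06  107.61] yaw -49.26 F [-0.5 -0.8 -5.2] M [-0.356  0.207  0.21 ] 0.189 q [-19.  69.]
```

Emit:
apply_moves(
  increments=[0,0,0,-0.01,0,0,0,0,-0.01,0,0,0,0,0,0],
)

```text
time: 20.1
eef_pos: [0.5413, -0.15, 0.1076]
orientation: [[-0.637, 0.771, -0.0], [0.771, 0.637, -0.0], [0.0, -0.0, -1.0]]
force: [-0.7, -1.6, -5.3]
opening: 0.189
```

```bash
python3 st.py
```

```text
20.1 [ 541.26 -150.04  107.62] yaw -50.41 F [-0.7 -1.6 -5.3] M [-0.37   0.319  0.211] 0.189 q [-19.  68.]
```

Emit:
apply_moves(
  increments=[0,0,0,-0.01,0,0,0,0,-0.01,0,0,0,0,0,0],
)

```text
time: 20.48
eef_pos: [0.5413, -0.15, 0.1076]
orientation: [[-0.622, 0.783, -0.0], [0.783, 0.622, 0.0], [0.0, -0.0, -1.0]]
force: [-0.8, -0.7, -5.1]
opening: 0.189
```

```bash
python3 st.py
```

```text
20.475 [ 541.27 -149.99  107.63] yaw -51.55 F [-0.8 -0.7 -5.1] M [-0.374  0.35   0.18 ] 0.189 q [-20.  67.]
```

Emit:
apply_moves(
  increments=[0,0,0,-0.01,0,0,0,0,-0.01,0,0,0,0,0,0],
)

```text
time: 20.85
eef_pos: [0.5413, -0.15, 0.1076]
orientation: [[-0.606, 0.795, -0.0], [0.795, 0.606, -0.0], [0.0, -0.0, -1.0]]
force: [-2.7, -0.8, -5.1]
opening: 0.189
```

```bash
python3 st.py
```

```text
20.85 [ 541.3  -150.03  107.62] yaw -52.68 F [-2.7 -0.8 -5.1] M [-0.408  0.416  0.504] 0.189 q [-20.  66.]
```

Emit:
apply_moves(
  increments=[0,0,0,-0.01,0,0,0,0,-0.01,0,0,0,0,0,0],
)

```text
time: 21.22
eef_pos: [0.5413, -0.15, 0.1077]
orientation: [[-0.59, 0.807, -0.0], [0.807, 0.59, -0.0], [-0.0, -0.0, -1.0]]
force: [-1.4, -1.9, -5.4]
opening: 0.189
```

```bash
python3 st.py
```

```text
21.225 [ 541.32 -150.01  107.66] yaw -53.81 F [-1.4 -1.9 -5.4] M [-0.449  0.533  0.982] 0.189 q [-20.  65.]
```

Emit:
apply_moves(
  increments=[0,0,0,-0.01,0,0,0,0,-0.01,0,0,0,0,0,0],
)

```text
time: 21.6
eef_pos: [0.5413, -0.15, 0.1077]
orientation: [[-0.574, 0.819, -0.0], [0.819, 0.574, -0.0], [0.0, -0.0, -1.0]]
force: [-2.3, -2.0, -6.0]
opening: 0.191
```

```bash
python3 st.py
```

```text
21.6 [ 541.32 -150.01  107.65] yaw -54.97 F [-2.3 -2.  -6. ] M [-0.491  0.571  1.271] 0.191 q [-20.  64.]
```

Home was met at about −52.3°, and the nip is now 1.27 N m, the high end. I'll ease back a little, even out the pins and hold.

Emit:
apply_moves(
  increments=[-0.0001,-0.0001,0,0.008,0,0,0,0,0.007,0,0,0,0,0,0],
)

```text
time: 21.98
eef_pos: [0.5413, -0.15, 0.1077]
orientation: [[-0.586, 0.81, 0.0], [0.81, 0.586, 0.0], [0.0, 0.0, -1.0]]
force: [-1.4, -0.5, -5.8]
opening: 0.188
```

```bash
python3 st.py
```

```text
21.975 [ 541.29 -150.03  107.67] yaw -54.1 F [-1.4 -0.5 -5.8] M [-0.155  0.402  1.127] 0.188 q [-20.  65.]
```

Emit:
apply_moves(
  increments=[0,0,0,0.003,0,0,0,0,0,0,0,0,0,0,0,0,0,0,0,0,0,0,0,0,0,0,0,0,0,0],
)

```text
time: 22.72
eef_pos: [0.5413, -0.1501, 0.1077]
orientation: [[-0.589, 0.808, -0.0], [0.808, 0.589, 0.0], [0.0, 0.0, -1.0]]
force: [-0.8, 0.2, -6.2]
opening: 0.191
```

```bash
python3 st.py
```

```text
22.725 [ 541.26 -150.06  107.67] yaw -53.94 F [-0.8  0.2 -6.2] M [0.039 0.232 1.053] 0.191 q [-20.  65.]
```

Nip held at about 1.05 N m with the pins balanced. Now unload by turning back within the hole play.

Emit:
apply_moves(
  increments=[0,0,0,0.015,0,0,0,0,0.015,0,0,0,0,0.01,0,0,0,0,0,0],
)

```text
time: 23.22
eef_pos: [0.5414, -0.1503, 0.1078]
orientation: [[-0.62, 0.785, 0.0], [0.785, 0.62, 0.0], [-0.0, 0.0, -1.0]]
force: [0.1, 0.5, -3.2]
opening: 0.189
```

```bash
python3 st.py
```

```text
23.225 [ 541.39 -150.3   107.84] yaw -51.68 F [ 0.1  0.5 -3.2] M [0.149 0.19  0.104] 0.189 q [-20.  67.]
```

Emit:
apply_moves(
  increments=[0,0,0,0.01,0,0,0,0,0,0],
)

```text
time: 23.48
eef_pos: [0.5414, -0.1503, 0.1078]
orientation: [[-0.628, 0.778, 0.0], [0.778, 0.628, -0.0], [-0.0, 0.0, -1.0]]
force: [-0.3, -0.4, -3.7]
opening: 0.186
```

```bash
python3 st.py
```

```text
23.475 [ 541.44 -150.31  107.81] yaw -51.08 F [-0.3 -0.4 -3.7] M [-0.073  0.03  -0.033] 0.186 q [-19.  67.]
```

Emit:
apply_moves(
  increments=[0,0,0.001,0,0,0,0,0.001,0,0,0,0,0.001,0,0,0,0,0,0,0],
)

```text
time: 23.98
eef_pos: [0.5413, -0.1501, 0.1107]
orientation: [[-0.628, 0.778, 0.0], [0.778, 0.628, -0.0], [-0.0, 0.0, -1.0]]
force: [-0.2, -1.1, -3.7]
opening: 0.187
```

```bash
python3 st.py
```

```text
23.975 [ 541.28 -150.11  110.75] yaw -51.07 F [-0.2 -1.1 -3.7] M [-0.047 -0.001 -0.032] 0.187 q [-20.  67.]
```

Free of load. Lifting and heading back to the rest at the grasp pose (0.5495, 0.1974, yaw 9.65°).

Emit:
apply_moves(
  increments=[0,0,0.004,0,0,0,0,0.015,0,0,0,0,0.025,0,0,0,0,0.03,0,0,0,0,0.02,0,0,0.0006,0.015,0,0.08,0,0.0006,0.028,0,0.09,0,0.0007,0.03,0,0.09,0,0.0007,0.03,0,0.09,0,0.0007,0.03,0,0.09,0,0.0007,0.03,0,0.09,0,0.0007,0.03,0,0.09,0,0.0007,0.03,0,0.09,0,0.0007,0.03,0,0.09,0,0.0007,0.03,0,0.09,0,0.0007,0.03,0,0.09,0,0.0007,0.02,0,0.08,0,0,0.0145,0,0,0,0,0,0,0,0],
)

```text
time: 26.35
eef_pos: [0.5493, 0.1985, 0.2045]
orientation: [[-0.986, -0.168, -0.0], [-0.168, 0.986, -0.0], [0.0, -0.0, -1.0]]
force: [0.1, -0.3, -3.3]
opening: 0.189
```

```bash
python3 st.py
python3 - <<'E'
from plant import env
import cv2
cv2.imwrite('pics/t8.png',cv2.resize(env.camera('top')[190:310,330:470],None,fx=4,fy=4));im=env.camera('wrist');cv2.imwrite('pics/w8.png',im)
E
python3 st.py
```

```text
26.35 [549.32 198.45 204.46] yaw 9.68 F [ 0.1 -0.3 -3.3] M [-0.002 -0.027  0.001] 0.189 q [-43.  81.]
26.45 [549.48 196.74 204.59] yaw 9.59 F [ 0.1 -0.1 -4.2] M [ 0.011 -0.052  0.007] 0.189 q [-43.  81.]
```

View pics/t8.png

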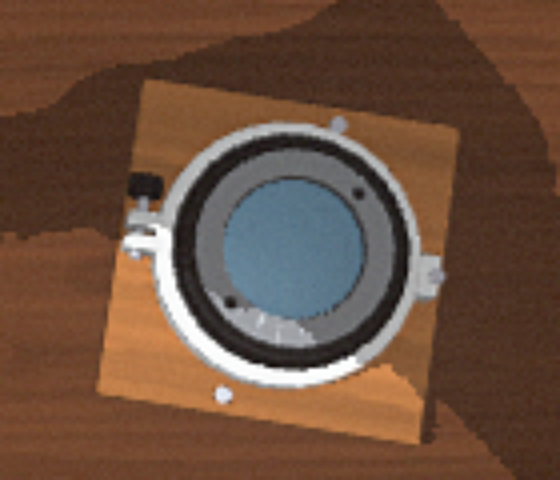

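View pics/w8.png

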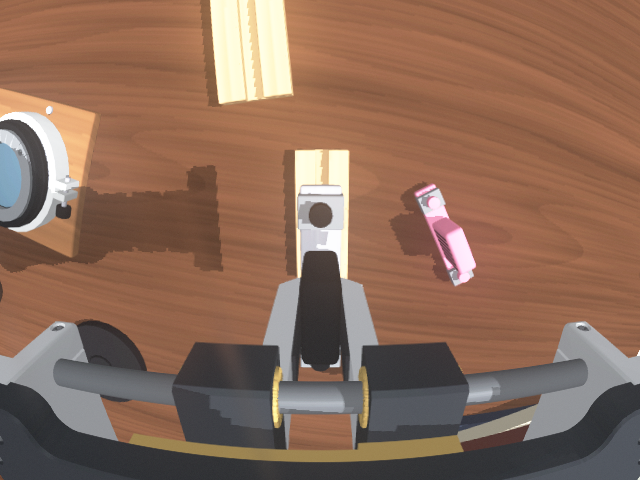

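The top view shows the ring holes now at (358,193) and (231,302), i.e. the line turned to about −50°, and the wrist view shows the spanner in line over its rest. Descending.

Emit:
apply_moves(
  increments=[0,0,-0.02,0,0,0,0,-0.03,0,0,0,0,-0.03,0,0,0,0,-0.03,0,0,0,0,-0.013,0,0,0,0,-0.006,0,0,0,0,0,0,0,0,0,0,0,0],
)

```text
time: 27.45
eef_pos: [0.5499, 0.1975, 0.0766]
orientation: [[-0.986, -0.168, 0.001], [-0.168, 0.986, 0.001], [-0.001, 0.0, -1.0]]
force: [0.4, -0.7, -2.8]
opening: 0.187
```

```bash
python3 st.py
python3 - <<'E'
from plant import env
import cv2
im=env.camera('wrist');cv2.imwrite('pics/w9c.png',cv2.resize(im[140:300,240:400],None,fx=3.6,fy=3.6,interpolation=2))
E
```

```text
27.45 [549.95 197.55  76.57] yaw 9.65 F [ 0.4 -0.7 -2.8] M [ 0.062 -0.053  0.023] 0.187 q [-40.  85.]
```

View pics/w9c.png

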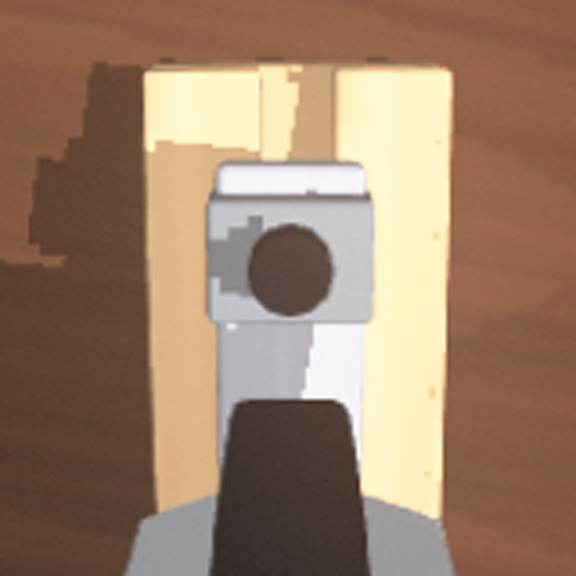

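The screw at (291,270) lines up with the slot at (298,100). Lowering gently.

Emit:
apply_moves(
  increments=[-0.0002,0,-0.004,0,0,-0.0002,0,-0.004,0,0,0,0,-0.003,0,0,0,0,-0.002,0,0,0,0,-0.001,0,0,0,0,-0.001,0,0,0,0,-0.001,0,0,0,0,0,0,0],
)

```text
time: 28.5
eef_pos: [0.549, 0.1974, 0.0596]
orientation: [[-0.986, -0.168, -0.0], [-0.168, 0.986, -0.0], [0.0, -0.0, -1.0]]
force: [-0.4, 0.2, -3.5]
opening: 0.189
```

Emit:
apply_moves(
  increments=[0,0,-0.0005,0,0,0,0,-0.0005,0,0,0,0,0,0,0],
)

```text
time: 28.88
eef_pos: [0.5491, 0.1974, 0.0595]
orientation: [[-0.986, -0.168, 0.0], [-0.168, 0.986, 0.0], [-0.0, 0.0, -1.0]]
force: [-6.2, -1.2, 14.5]
opening: 0.189
```

Landed on the rest. I'll ease the press off, then open.

Emit:
apply_moves(
  increments=[0,0,0.0007,0,0,0,0,0,0,0.02,0,0,0,0,0.025,0,0,0,0,0.035,0,0,0,0,0.045,0,0,0,0,0.05,0,0,0,0,0.05],
  grip_force=10,
)

```text
time: 29.75
eef_pos: [0.5491, 0.1973, 0.0594]
orientation: [[-0.986, -0.168, 0.0], [-0.168, 0.986, -0.0], [-0.0, -0.0, -1.0]]
force: [1.1, -0.2, 0.7]
opening: 0.531
```

```bash
python3 st.py
python3 - <<'E'
from plant import env
import cv2
im=env.camera('wrist');cv2.imwrite('pics/w10c.png',cv2.resize(im[140:340,220:420],None,fx=3,fy=3,interpolation=2))
E
```

```text
29.75 [549.07 197.34  59.37] yaw 9.66 F [ 1.1 -0.2  0.7] M [ 0.002 -0.001 -0.006] 0.531 q [-40.  85.]
```

View pics/w10c.png

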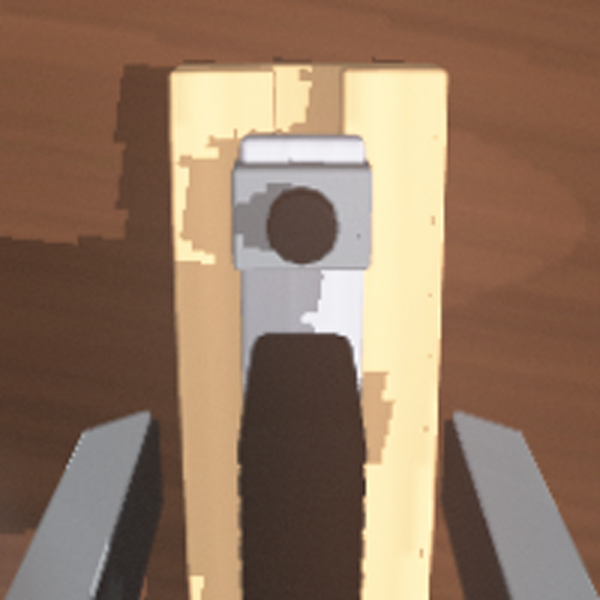

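The spanner lies in the slot (screw at (302,225)) and the fingers are clear on both sides. Retreating straight up.

Emit:
apply_moves(
  increments=[0,0,0.01,0,0.06,0,0,0.02,0,0.06,0,0,0.03,0,0.06,0,0,0.04,0,0.06,0,0,0.04,0,0.06,0,0,0.027,0,0.06,0,0,0,0,0.06,0,0,0,0,0.06],
)

```text
time: 30.8
eef_pos: [0.5487, 0.1973, 0.2262]
orientation: [[-0.986, -0.168, -0.0], [-0.168, 0.986, -0.0], [0.0, 0.0, -1.0]]
force: [-0.0, -0.2, 0.3]
opening: 0.641
```

```bash
python3 st.py
python3 - <<'E'
from plant import env
from h import *
c=env.get_calibration('wrist');im=env.camera('wrist');cv2.imwrite('pics/w11.png',im)
hsv=cv2.cvtColor(im,cv2.COLOR_BGR2HSV);g=hsv[...,2]
a=dark(g,313,168,329,186);b=dark(g,312,253,329,272);print(a,b)
A=onz(c,a[0],a[1],.04,True)*1000;B=onz(c,b[0],b[1],.04,True)*1000
print((A+B)/2,np.linalg.norm(A-B),np.degrees(np.arctan2(*(B-A)[1::-1])))
t=env.camera('top');cv2.imwrite('pics/t11.png',t)
d=cv2.absdiff(t,cv2.imread('pics/top0.png')).max(2)
for n,(x0,y0,x1,y1) in dict(cap=(318,110,384,176),blower=(432,150,470,188),eyep=(176,160,206,192)).items(): print(n,(d[y0:y1,x0:x1]>60).sum())
E
```

```text
30.8 [548.71 197.31 226.17] yaw 9.66 F [-0.  -0.2  0.3] M [0.08  0.022 0.015] 0.641 q [-44.  80.]
(319.8360655737705, 176.05737704918033, 122.0) (319.75912408759126, 261.6569343065693, 137.0)
[547.46342175 196.61486931  40.        ] 83.84962649165223 9.531758934957445
cap 0
blower 0
eyep 844
```

View pics/w11.png

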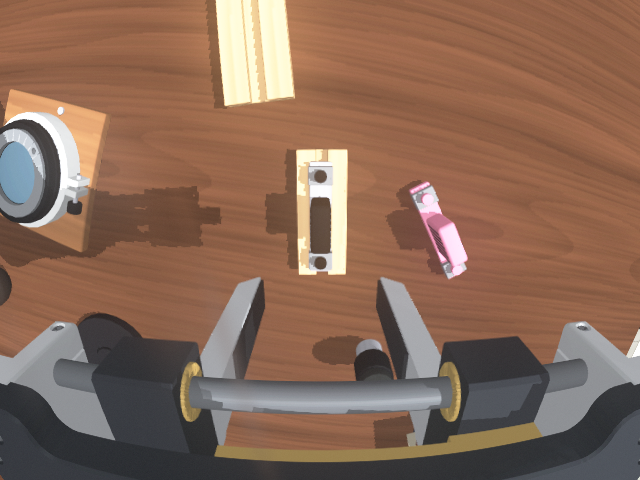

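View pics/t11.png

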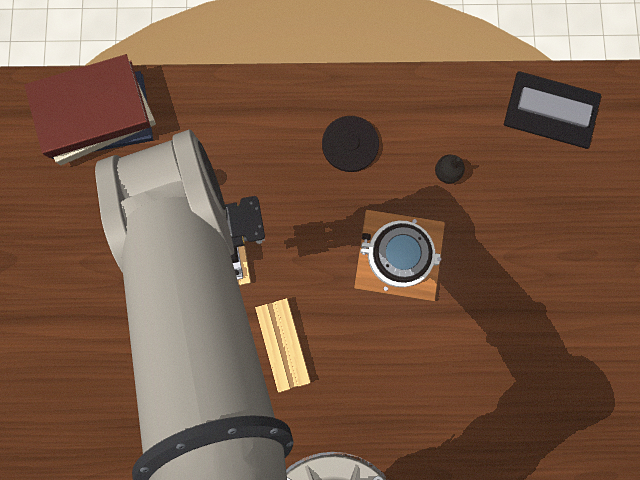

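The spanner rests within 2 mm of its starting place and at the same angle, and the cap and blower have not moved. The arm hides the eyepiece in the top view, but the wrist view shows it standing at (373,360), as before. Handing in.

```bash
python3 -c "
from plant import env
print(env.job_done())"
```

```text
the job is handed in; nothing more can be done
None
```

The ring is home and nipped, the spanner is back in its rest, and I handed the job in at about 31 s of the 72 s allowed.

**What I did**
- I took the grey spanner from the 130 × 50 mm rest and lowered both pins into the holes. The bar seated at the height I expected.
- I turned the ring about 0.8 rad clockwise until the resistance climbed. The measured moment peaked at about 1.27 N m (estimated 13–16 N per pin), so I eased it back and held about 1.05–1.13 N m for over 0.5 s. By estimate the pins bore nearly alike at 12–13 N each.
- I then unloaded the pins within the play of the holes, lifted straight out and laid the spanner back.

**Last checks**
- **Spanner:** it lies in its slot within 2 mm of where it started, at 9.5°, along the rest's line. The fingers are clear and the force reads near zero.
- **Ring:** after the nip, the holes stood near where I let go (about −50° by eye). That and the moment are my only evidence that it stayed home, as I could not read the joint directly.
- **Cap and blower:** neither has moved in the top view.
- **Eyepiece:** the arm hid it from the top camera, so that comparison failed. The wrist view shows it standing where it was.
- **Pin balance:** while turning, one pin carried nearly all the load for a while, with a sideways force of about 6 N. I corrected that before the nip.

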